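Index the colour reader one hole to the green sample

TASK

Bring the colour reader's head over the green sample: hook a fingertip under the red ring, lift the spring index pin out of its hole, swing the arm just one hole toward the green sample, and let the pin drop fully home in that hole. Only hook the ring, gently: do not pinch it between the fingers or wrench it, and leave the samples and everything else on the bench where they are.

Things in the scene. Friction and masses are not known exactly. Their poses are not given: they have to be found in the camera images.
- reader_stand: Fixed stand of the colour reader: light grey deck 245 x 260 mm, 16 mm thick. Origin on the bench under the arm's vertical pivot; -x towards the robot side. At 170 mm from the pivot an aluminium index rail (26 mm wide, top 44 mm above bench) has five 13 mm holes 17 degrees (50 mm) apart, the middle one on the -x axis. Five flat sample pockets lie 105 mm from the pivot in the same directions.
- reader_arm (a joint): Angle of the white swing arm about the pivot, rad, + counter-clockwise from above (ring moves to the stand's -y). Starts near 0, in the middle hole; next holes at +-0.297, outer ones +-0.593. Bar 24 mm wide, top 60 mm above bench, 195 mm long, ending just past the ring; black reading head (32 mm wide, top at 90 mm) 105 mm from the pivot. Friction 0.1 N m; stays where left once unpinned.
- index_pin (a joint): Height of the spring index pin, m: 0 fully home, 0.040 upper stop. 10 mm pin with round tip, slides vertically in the arm 170 mm from the pivot, reaches 14 mm into the rail: clear of it above 0.014. Spring and weight press it down with about 4 N at 0, 7 N at the stop. Let go between holes, it rests on the rail (0.014) and drops in when the arm comes over a hole.
- ring_top (a point): Centre of the top bar of the red pull ring on the pin; 151 mm above the bench with the pin home. Round bar 7 mm thick, straight for 47 mm. Axes move with the arm: x level, from the ring to the pivot (square to the ring's plane, the way a fingertip goes in from the robot's side), y along the bar, z up.
- ring_eye (a point): Centre of the eye of the ring, 126 mm above the bench with the pin home; axes as ring_top. Upright D-shaped loop of 7 mm bar, rigid on the pin: clear opening 56 mm wide (y), 44 mm high, open through x. A fingertip slanting in (about 40 degrees from vertical) lifts the pin by the top bar and swings the arm by the ring's sides. Within 60 mm before and behind, nothing is higher than 90 mm.
- reader_lens (a point): Centre of the lens on the underside of the reading head, 105 mm from the pivot, 47 mm above the bench.
- green_sample_center (a point): Centre of the green sample, a loose plastic disc 24 mm in diameter and 14 mm high, in the pocket beside the middle one, on either side; 23 mm above the bench.
- orange_sample_center (a point): Centre of the orange sample, a loose disc of the same size, in the pocket on the other side.
- white_sample_center (a point): Centre of the white sample, a loose disc of the same size, in the middle pocket under the reading head at the start.
- sample_jar: Loose closed amber jar with white cap, 36 mm in diameter, 55 mm high, on a far corner of the deck; origin under its centre. Leave alone.
- calculator: Loose grey pocket calculator, 150 x 78 x 14 mm, on the bench; origin under its centre. Leave alone.
- pen_cup: Loose dark steel cup of pens, 76 mm in diameter, pens up to 130 mm high; origin under its centre. Leave alone.
- mouse: Loose grey computer mouse, 105 x 60 x 30 mm; origin under its centre. Leave alone.
- wash_bottle: Loose white wash bottle with red cap and spout, 66 mm in diameter, 195 mm high; origin under its centre. Leave alone.

How it is judged:
By the outcome, as a careful person would: the job done as asked, in the order asked, and still so for the second after the job is handed in, with the robot touching nothing.
It also fails if it takes over 48 s, if anything falls off the work surface, if the arm or the gripper's body presses on something with over 40 N, if the wrist force passes 120 N, or if a joint passes its speed limit or range.

ROBOT

A 7-joint arm with a two-finger parallel gripper is mounted at the origin on the work surface. World frame = base frame: x ahead of the robot, y to its left, z up, the work surface at z = 0. Lengths are in m, angles in rad, forces in N, time in s.
With the tool pointing down it reaches from about 0.4 to 0.875 m from the base axis. Payload 6.5 kg.
Tool frame: the origin (TCP) lies midway between the tips of the shut fingers; the grasp point (between the pads) lies 19 mm behind it; z points along the fingers, y is the line along which they close (so a half turn about z gives the same grasp; the last joint's range is limited). The gripper opens to 85 mm and grips with 20 to 120 N. Pads are 22 mm wide; open, the fingers measure 114 mm over their backs; the gripper's body (76 mm by 85 mm) begins 54 mm behind the grasp point. The pads swing forward as they close: fully open they stand 13 mm farther back than shut.
Start: joints at [1.16, 0.536, -0.004, 1.538, 0.003, 1.067, -0.071], TCP at [0.22, -0.612, 0.231] pointing down, gripper open.
Joint ranges: [-2.7, 2.7], [-0.37, 2.16], [-1.27, 1.26], [0.24, 2.4], [-1.31, 4.45], [0.19, 1.91], [-2.76, 2.76]. Speed limits (rad/s): [2.39, 2.39, 3.14, 3.14, 3.14, 3.14, 3.14].

INTERFACE

Orientations are given as a unit quaternion [x, y, z, w].
In Python, from plant import robot gives the robot as it stands.
- The arm moves only by the tool arm_command, never from a script. Its arguments are lists of equal length, an entry for each row: "fingers": the gripper's target within -1 to 1 (shut at 1, half-way at 0, fully open at -1); "dp": the shift along the tool's x, y, z in m, a list of three; "rot": the turn, a rotation vector about the tool's x, y, z in rad, a list of three. In form: {"fingers": [fingers, ...], "dp": [[tx, ty, tz], ...], "rot": [[rx, ry, rz], ...]}. A call has 1 to 12 rows; each row shifts and turns the commanded pose from where the row before left it, along the tool's axes as they then stand; what a row does not reach is not made up. A row lasts 1/10 s, in which the tool goes at most 50 mm and 8.59 degrees, less where a joint would pass 70% of its speed; a pose out of reach is approached as far as the arm can. A call is refused whole if a number of a shift passes 0.05 or a number of a turn 0.15, either way. A call with a gripper value outside its range is refused whole. The fingers move at their own pace and stop on an object; "squeeze" is the grip in N (left out, the last holds). Time passes only in rows, so rows that do not move let the fingers close. It gives the time, the measured TCP pose, the force and the opening at its end, in the units of the state.
- robot.get_obs(): the state, without advancing time (a new reading comes with each control period).
- robot.capture(name): name is "scene" or "side" or "wrist"; returns a dict with "color" (384x512x3 uint8, blue, green, red), "K" (3x3 intrinsics, pixels), "R" (3x3) and "t" (3): a world point X has camera coordinates R X + t. Camera axes: x right, y down, z forward; pixel columns grow to the right and rows downward; lengths in m; the calibration is good to about 2 mm. A picture is of the moment at which its call begins. There is no depth.
- robot.finish_job(): hands the job in, once; it reports no verdict.
The state is a dict: "t": time; "joints": joint angles; "qvel": joint speeds; "joint_torque": joint torques, N m; "tool_pos": TCP position; "ee_rot": TCP orientation; "ft_force": force on the tool from outside, world axes, zero at the start; "wrist_torque": the same for the moment, N m; "grip_width": finger opening in m.
Only numpy, scipy, OpenCV 4.12 (cv2) and the standard library are available. Lean on these libraries where they do the work, as an engineer would, in place of code of your own. Each camera call takes 0.05 s, during which the arm holds its last target. There are 200 camera calls.

## Working session

There is one attempt and no reset: what is moved stays moved. The work goes in short steps, Python scripts to look and compute and a tool call to move; the robot and the scene stay as the last step left them, time stands still between calls to the robot, and variables do not carry over. Pictures are saved under pics/ and viewed, on a budget of 10 in all, crops included, one or two more only if the job needs it, and the job is handed in when it is done.

Besides the shell and the picture viewer there is one more tool, called after "Call:" as name(argument=value, ...) on one line, values as JSON. arm_command: Moves the arm, as the interface text tells. Its arguments: {"type":"object","properties":{"fingers":{"type":"array"},"dp":{"type":"array"},"rot":{"type":"array"},"squeeze":{"type":"number"}},"required":["fingers","dp","rot"]}

```bash
ls; mkdir -p pics
python3 - <<'E'
from plant import robot
import cv2,numpy as np,pickle
d={}
for n in("scene","side"):
    c=robot.capture(n);d[n]=c;cv2.imwrite(f"pics/{n}0.png",c["color"]);print(n,c["K"].tolist(),np.round(c["R"],3).tolist(),np.round(c["t"],3))
pickle.dump(d,open("c0.pkl","wb"))
o=robot.get_obs();print(o)
E
```

```text
pics
scene [[427.04800361649313, 0.0, 260.24217001134434], [0.0, 427.04800361649313, 197.1762365398564], [0.0, 0.0, 1.0]] [[-0.045, 0.999, -0.011], [0.56, 0.016, -0.829], [-0.828, -0.043, -0.56]] [ 0.041 -0.261  1.715]
side [[358.4930449484763, 0.0, 263.7037881928622], [0.0, 358.4930449484763, 189.2231032877994], [0.0, 0.0, 1.0]] [[0.935, -0.355, -0.007], [-0.229, -0.587, -0.776], [0.272, 0.727, -0.63]] [-0.586  0.206  0.905]
{'t': 0.1, 'joints': array([ 1.15980812,  0.53712005, -0.00444405,  1.53877383,  0.00261908,
        1.06727484, -0.07117172]), 'qvel': array([ 1.21907230e-03, -1.18037420e-03, -8.28665971e-05, -2.70506572e-03,
        1.92531633e-03,  5.57735231e-04,  4.87545340e-04]), 'joint_torque': array([ 2.73061123e-03, -5.84573364e+01,  1.05198227e+00, -2.59780383e+01,
        1.26437648e-02,  4.62056865e-03, -5.55665508e-06]), 'tool_pos': array([ 0.21949226, -0.61121953,  0.23048162]), 'ee_rot': array([ 9.85166830e-01,  1.71597494e-01, -1.98214757e-04, -7.59767224e-04]), 'ft_force': array([ 0.47774472, -0.34013839, -0.77631398]), 'wrist_torque': array([-0.00472718,  0.0366175 , -0.02870932]), 'grip_width': 0.08522515163587426}
```

View pics/scene0.png

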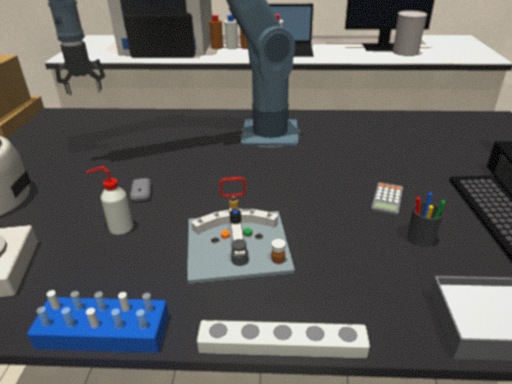

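View pics/side0.png

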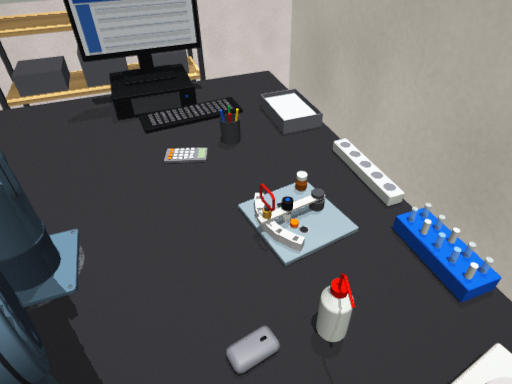

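Scene view: the red ring is at (232,187), the green sample at (248,231) on the image right (world +y), and orange at (225,234). In the side view the ring is at (267,197) and orange at (294,223).

```bash
cat > h.py <<'E'
import cv2,numpy as np
def ray(c,uv):
    d=c["R"].T@np.linalg.inv(c["K"])@np.array([uv[0],uv[1],1.]);o=-c["R"].T@c["t"];return o,d/np.linalg.norm(d)
def plane(c,uv,z):
    o,d=ray(c,uv);return o+d*(z-o[2])/d[2]
def tri(r1,r2):
    A=[];b=[]
    for o,d in(r1,r2):
        P=np.eye(3)-np.outer(d,d);A.append(P);b.append(P@o)
    x=np.linalg.lstsq(np.vstack(A),np.hstack(b),rcond=None)[0]
    return x,[np.linalg.norm((np.eye(3)-np.outer(d,d))@(x-o)) for o,d in(r1,r2)]
def proj(c,X):
    p=c["K"]@(c["R"]@np.asarray(X)+c["t"]);return p[:2]/p[2]
def mask(c,h0,h1,box,s=120,v=60):
    H=cv2.cvtColor(c["color"],cv2.COLOR_BGR2HSV);h=H[...,0]
    m=((h>=h0)&(h<=h1) if h0<=h1 else (h>=h0)|(h<=h1))&(H[...,1]>s)&(H[...,2]>v)
    r=np.zeros_like(m);x0,y0,x1,y1=box;r[y0:y1,x0:x1]=1
    ys,xs=np.nonzero(m&r);return np.c_[xs,ys].astype(float)
E
python3 - <<'E'
from h import *;import pickle
d=pickle.load(open("c0.pkl","rb"));s,e=d["scene"],d["side"]
R=mask(s,174,4,(212,170,252,202));Q=mask(e,174,4,(250,178,285,214))
for n,p in(("R",R),("Q",Q)):print(n,len(p),p.min(0),p.max(0),p.mean(0),cv2.minAreaRect(p.astype(np.float32)))
c=lambda p:(p.min(0)+p.max(0))/2
print("ring",tri(ray(s,c(R)),ray(e,c(Q))))
g=mask(s,50,80,(240,222,258,242));o=mask(s,5,18,(215,226,235,242));o2=mask(e,5,18,(284,214,304,232))
print(len(g),g.mean(0),len(o),o.mean(0),len(o2),o2.mean(0))
G=plane(s,g.mean(0),.025);O=plane(s,o.mean(0),.025);print(G,O,plane(e,o2.mean(0),.025),np.linalg.norm(G-O))
M=(G+O)/2;t=(G-O)[:2];t/=np.linalg.norm(t);u=np.array([-t[1],t[0]])
P=M[:2]-u*.1004;print("pivot",P,"u",u,np.degrees(np.arctan2(u[1],u[0])),"ring",P+.17*u)
for z in(.126,.151):print(proj(s,[*(P+.17*u),z]),proj(e,[*(P+.17*u),z]))
for k,z in (("scene",(190,150,300,290)),("side",(225,170,365,265))):
    im=d[k]["color"][z[1]:z[3],z[0]:z[2]];f=5 if k=="scene" else 4;cv2.imwrite(f"pics/crop_{k}.png",cv2.resize(im,None,fx=4,fy=4,interpolation=cv2.INTER_CUBIC))
E
```

```text
R 249 [219. 176.] [245. 197.] [232.24497992 185.98393574] ((232.1138153076172, 186.36553955078125), (20.34614372253418, 26.74064826965332), 85.2363510131836)
Q 146 [259. 183.] [274. 210.] [266.70547945 196.04109589] ((266.85809326171875, 196.60133361816406), (28.480670928955078, 11.857258796691895), 54.462318420410156)
ring (array([ 0.60357714, -0.08752165,  0.12747202]), [np.float64(0.001639218885480377), np.float64(0.0016392188854808907)])
43 [247.27906977 231.23255814] 58 [224.74137931 233.53448276] 48 [293.5625 223.1875]
[ 0.66786551 -0.04589305  0.025     ] [ 0.67956176 -0.10552584  0.025     ] [ 0.67528867 -0.10658229  0.025     ] 0.060769008747025205
pivot [ 0.77223643 -0.05638541] u [-0.98130276 -0.19247052] -168.90300400707147 ring [ 0.60541496 -0.08910539]
[231.80007716 186.88756322] [267.8144463  197.60748163]
[231.3463304  178.95155269] [267.81181241 190.10176404]
```

View pics/crop_scene.png

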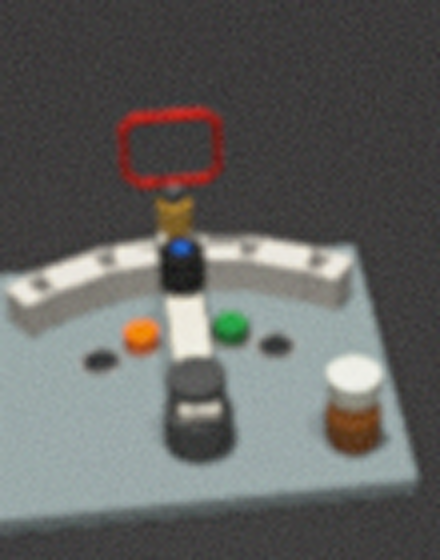

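Eye is at about (0.604,-0.088,0.126), and the stand's x axis points to azimuth 11°. Green lies on +y, so the arm swings to about -0.297 rad. First I'll move to a stand-off in front of the ring with the fingers shut, then tilt.

Call:
arm_command(fingers=[1, 1, 1, 1, 1, 1, 1, 1, 1, 1, 1, 1], dp=[[0.038, -0.031, 0], [0.038, -0.031, 0], [0.038, -0.031, 0], [0.038, -0.031, 0], [0.038, -0.031, 0], [0.038, -0.031, 0], [0.038, -0.031, 0], [0.038, -0.031, 0], [0.038, -0.031, 0], [0.038, -0.031, 0], [0.038, -0.031, 0], [0.038, -0.031, 0]], rot=[[0, 0, 0], [0, 0, 0], [0, 0, 0], [0, 0, 0], [0, 0, 0], [0, 0, 0], [0, 0, 0], [0, 0, 0], [0, 0, 0], [0, 0, 0], [0, 0, 0], [0, 0, 0]], squeeze=20)

```text
t: 1.3
tool_pos: [0.5236, -0.1057, 0.2311]
ee_rot: [0.985, 0.171, -0.0, 0.0]
ft_force: [-0.5, -0.6, -0.3]
grip_width: -0.0002
```

Call:
arm_command(fingers=[1, 1, 1, 1, 1, 1, 1, 1, 1, 1], dp=[[0, 0, 0], [0, 0, 0], [0, 0, 0], [0, 0, 0], [0, 0, 0], [0, 0, 0], [0, 0, 0], [0, 0, 0], [0, 0, 0], [0, 0, 0]], rot=[[0, 0, 0.076], [0, 0, 0.076], [0, 0.145, 0], [0, 0.145, 0], [0, 0.145, 0], [0, 0.145, 0], [0, 0.145, 0], [0, 0.145, 0], [0, 0, 0], [0, 0, 0]])

```text
t: 2.3
tool_pos: [0.5276, -0.0925, 0.2316]
ee_rot: [0.946, 0.101, 0.303, -0.054]
ft_force: [0.0, -1.0, 0.1]
grip_width: -0.0004
```

Run:
```python
from plant import robot
from scipy.spatial.transform import Rotation as Ro
import numpy as np,cv2
o=robot.get_obs();print(np.round(o["joints"],3),o["tool_pos"],np.round(Ro.from_quat(o["ee_rot"]).as_matrix(),3).tolist())
c=robot.capture("wrist");cv2.imwrite("pics/w1.png",c["color"])
c=robot.capture("side");cv2.imwrite("pics/s1.png",cv2.resize(c["color"][110:270,180:380],None,fx=3,fy=3,interpolation=2))
```

```text
[ 0.869  0.215 -0.634  2.255 -0.849  0.256 -0.297] [ 0.52758724 -0.09251409  0.23158008] [[0.796, 0.224, 0.562], [0.159, -0.974, 0.163], [0.584, -0.041, -0.811]]
```

View pics/w1.png

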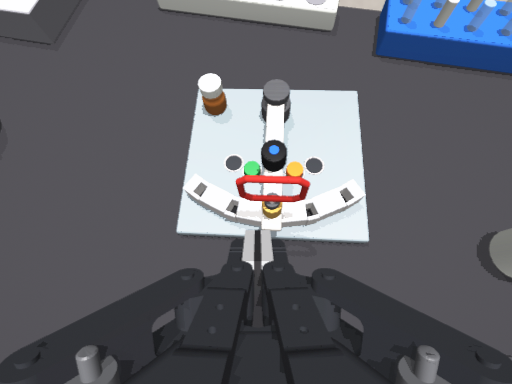

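View pics/s1.png

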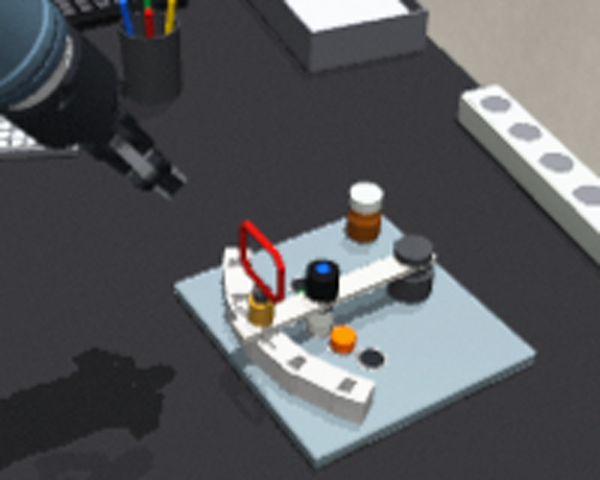

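The wrist view shows the ring at (272,190) ahead of the shut tips at (257,262), with green on the left at (252,170). The side view shows a clear approach. The tilt is 36° for now because joints 4 and 6 are near their limits. I'll go forward and down, then tilt more.

Call:
arm_command(fingers=[1, 1, 1, 1, 1, 1], dp=[[-0.008, 0.003, 0.02], [-0.008, 0.003, 0.02], [-0.008, 0.003, 0.02], [-0.008, 0.003, 0.02], [-0.009, 0.003, 0.021], [0, 0, 0]], rot=[[0, 0, 0], [0, 0, 0], [0, 0, 0], [0, 0, 0], [0, 0, 0], [0, 0, 0]])

```text
t: 3.0
tool_pos: [0.5576, -0.1043, 0.1518]
ee_rot: [0.949, 0.107, 0.288, -0.065]
ft_force: [-0.2, 0.9, 0.8]
grip_width: 0.0001
```

```bash
cat >> h.py <<'E'
B=np.array([.604,-.088]);A=np.radians(11.1)
def st(robot):
    from scipy.spatial.transform import Rotation as Ro
    o=robot.get_obs();M=Ro.from_quat(o["ee_rot"]).as_matrix();X=np.array([np.cos(A),np.sin(A)]);Y=np.array([-X[1],X[0]])
    p=o["tool_pos"][:2]-B
    print("t",round(o["t"],2),"ring-frame mm",np.round(1e3*np.array([p@X,p@Y,o["tool_pos"][2]]),1),"F",np.round(o["ft_force"],1),"q",np.round(o["joints"],2))
    F=np.array([[*X,0],[*Y,0],[0,0,1]]);T=F@M;print("tool axes in ring frame\n",np.round(T,3))
    return T
E
python3 -c "
from h import *
from plant import robot
st(robot)"
```

```text
t 3.0 ring-frame mm [-48.6  -7.1 151.8] F [-0.2  0.9  0.8] q [ 0.66  0.42 -0.42  2.22 -1.3   0.19  0.22]
tool axes in ring frame
 [[ 0.828  0.049  0.558]
 [ 0.006 -0.997  0.079]
 [ 0.561 -0.062 -0.826]]
```

Call:
arm_command(fingers=[1, 1, 1, 1, 1, 1], dp=[[0.002, -0.001, 0.012], [0.002, -0.002, 0.012], [0.001, -0.001, 0.012], [0, 0, 0], [0, 0, 0], [0, 0, 0]], rot=[[0, 0, 0], [0, 0, 0], [0, 0, 0], [-0.08, 0, 0], [0, 0.05, 0], [0, 0.05, 0]])

```text
t: 3.6
tool_pos: [0.5917, -0.1068, 0.1656]
ee_rot: [0.944, 0.11, 0.305, -0.059]
ft_force: [0.1, -1.1, -1.5]
grip_width: 0.0001
```

```bash
python3 -c "
from h import *
from plant import robot
st(robot)"
```

```text
t 3.6 ring-frame mm [-15.7 -16.  165.6] F [ 0.1 -1.1 -1.5] q [ 0.62  0.43 -0.39  2.16 -1.3   0.19  0.21]
tool axes in ring frame
 [[ 0.808  0.052  0.586]
 [ 0.016 -0.998  0.066]
 [ 0.588 -0.044 -0.807]]
```

The arm ran into its joint 5 and 6 limits because the heading is 19° off the arm's radial plane. I'll back out, untilt and turn the heading to about 0°. That is more radial, and it sits midway between the ring's start and end headings.

Call:
arm_command(fingers=[1, 1, 1, 1, 1, 1, 1, 1, 1, 1], dp=[[0, 0, -0.03], [0, 0, -0.03], [0, 0, -0.03], [0, 0, 0], [0, 0, 0], [0, 0, 0], [0, 0, 0], [0, 0, 0], [0, 0, 0], [0, 0, 0]], rot=[[0, 0, 0], [0, 0, 0], [0, 0, 0], [0, -0.12, 0], [0, -0.12, 0], [0, -0.12, 0], [0, -0.12, 0], [-0.03, 0, 0.1], [-0.03, 0, 0.09], [0, 0, 0]])

```text
t: 4.6
tool_pos: [0.5409, -0.1216, 0.2378]
ee_rot: [0.992, 0.021, 0.118, -0.026]
ft_force: [-0.1, 0.4, 0.6]
grip_width: 0.0001
```

```bash
python3 -c "
from h import *
from plant import robot
st(robot)"
```

```text
t 4.6 ring-frame mm [-68.4 -20.8 237.8] F [-0.1  0.4  0.6] q [ 0.09  0.26  0.13  1.98 -0.22  0.7  -1.16]
tool axes in ring frame
 [[ 0.96  -0.145  0.24 ]
 [-0.152 -0.988  0.011]
 [ 0.236 -0.047 -0.971]]
```

Call:
arm_command(fingers=[1, 1, 1, 1, 1, 1, 1, 1], dp=[[0.002, -0.007, 0.028], [0.002, -0.007, 0.028], [0.001, -0.007, 0.027], [0, 0, 0], [0, 0, 0], [0, 0, 0], [0, 0, 0], [0, 0, 0]], rot=[[0, 0, 0], [0, 0, 0], [0, 0, 0], [-0.05, 0, 0], [0, 0.1, 0], [0, 0.1, 0], [0, 0.1, 0], [0, 0, 0]])

```text
t: 5.4
tool_pos: [0.56, -0.0939, 0.1573]
ee_rot: [0.975, 0.018, 0.221, -0.011]
ft_force: [-0.3, -0.5, -0.0]
grip_width: -0.0
```

```bash
python3 -c "
from h import *
from plant import robot
st(robot)"
```

```text
t 5.4 ring-frame mm [-44.3   2.7 157.3] F [-0.3 -0.5 -0. ] q [ 0.09  0.34  0.06  2.19 -0.56  0.2  -0.87]
tool axes in ring frame
 [[ 0.89  -0.153  0.429]
 [-0.143 -0.988 -0.055]
 [ 0.432 -0.012 -0.902]]
```

Joint 6 is at its lower limit with wrist branch q5≈0, which caps the tilt at about 25°. The other branch (q5≈π) allows about 45°. To get there I'll give the tool a half-turn for q7 room, then lean sideways through q5=π/2.

Call:
arm_command(fingers=[1, 1, 1, 1, 1, 1, 1, 1, 1, 1, 1, 1], dp=[[0, 0, -0.03], [0, 0, -0.03], [0, 0, 0], [0, 0, 0], [0, 0, 0], [0, 0, 0], [0, 0, 0], [0, 0, 0], [0, 0, 0], [0, 0, 0], [0, 0, 0], [0, 0, 0]], rot=[[0, 0, 0], [0, 0, 0], [0, 0, -0.14], [0, 0, -0.14], [0, 0, -0.14], [0, 0, -0.14], [0, 0, -0.14], [0, 0, -0.14], [0, 0, -0.14], [0, 0, -0.14], [0, 0, -0.14], [0, 0, -0.14]])

```text
t: 6.6
tool_pos: [0.5364, -0.0955, 0.2125]
ee_rot: [0.731, 0.645, 0.175, 0.137]
ft_force: [0.3, -0.2, -0.5]
grip_width: -0.0003
```

Call:
arm_command(fingers=[1, 1, 1, 1, 1, 1, 1, 1, 1, 1, 1, 1], dp=[[0, 0, 0], [0, 0, 0], [0, 0, 0], [0, 0, 0], [0, 0, 0], [0, 0, 0], [0, 0, 0], [0, 0, 0], [0, 0, 0], [0, 0, 0], [0, 0, 0], [0, 0, 0]], rot=[[0, 0, -0.145], [0, 0, -0.145], [0, 0, -0.145], [0, 0, -0.145], [0, 0, -0.145], [0, 0, -0.145], [0, 0, -0.145], [0, 0, -0.145], [0, 0, -0.145], [0, 0, -0.145], [0, 0, -0.145], [0, 0, -0.145]])

```text
t: 7.8
tool_pos: [0.5365, -0.0958, 0.2126]
ee_rot: [-0.022, 0.975, 0.008, 0.223]
ft_force: [-0.8, -0.6, 0.5]
grip_width: 0.0004
```

```bash
python3 -c "
from h import *
from plant import robot
st(robot)"
```

```text
t 7.8 ring-frame mm [-67.7   5.3 212.6] F [-0.8 -0.6  0.5] q [ 0.65  0.25 -0.55  2.17  0.14  0.32  1.62]
tool axes in ring frame
 [[-0.891  0.147  0.43 ]
 [ 0.136  0.989 -0.058]
 [-0.434  0.006 -0.901]]
```

Call:
arm_command(fingers=[1, 1, 1, 1, 1, 1, 1], dp=[[0, 0, 0], [0, 0, 0], [0, 0, 0], [0, 0, 0], [0, 0, 0], [0, 0, 0], [0, 0, 0]], rot=[[0.13, 0, 0], [0.13, 0, 0], [0, -0.1, 0], [0, -0.1, 0], [0, -0.1, 0], [0, -0.1, 0], [0, 0, 0]])

```text
t: 8.5
tool_pos: [0.5296, -0.1135, 0.2026]
ee_rot: [-0.003, 0.957, -0.074, 0.28]
ft_force: [-0.5, -0.3, -0.1]
grip_width: -0.0002
```

```bash
python3 -c "
from h import *
from plant import robot
st(robot)"
```

```text
t 8.5 ring-frame mm [-78.  -10.7 202.6] F [-0.5 -0.3 -0.1] q [ 0.52  0.22 -0.5   2.31  1.34  0.22  0.37]
tool axes in ring frame
 [[-0.837  0.226  0.499]
 [ 0.116  0.963 -0.241]
 [-0.535 -0.144 -0.832]]
```

Call:
arm_command(fingers=[1, 1, 1, 1, 1, 1], dp=[[0, 0, 0], [0, 0, 0], [0, 0, 0], [0, 0, 0], [0, 0, 0], [0, 0, 0]], rot=[[0, -0.1, 0], [0, -0.1, 0], [-0.05, -0.05, 0], [-0.05, 0, 0], [-0.05, 0, 0], [0, 0, 0]])

```text
t: 9.1
tool_pos: [0.5267, -0.1275, 0.1989]
ee_rot: [-0.017, 0.948, -0.033, 0.316]
ft_force: [-0.8, -1.1, 0.4]
grip_width: -0.0003
```

```bash
python3 -c "
from h import *
from plant import robot
st(robot)"
```

```text
t 9.1 ring-frame mm [-83.4 -23.9 198.9] F [-0.8 -1.1  0.4] q [ 1.04  0.33 -0.94  2.33  1.83  0.2   0.05]
tool axes in ring frame
 [[-0.796  0.182  0.578]
 [ 0.103  0.981 -0.167]
 [-0.597 -0.074 -0.799]]
```

Call:
arm_command(fingers=[1, 1, 1, 1, 1, 1], dp=[[-0.005, 0.013, 0.015], [-0.005, 0.013, 0.015], [0, 0, 0], [0, 0, 0], [0, 0, 0], [0, 0, 0]], rot=[[0, 0, 0], [0, 0, 0], [0, -0.1, 0], [0, -0.1, 0], [-0.05, 0, 0], [0, 0, 0]])

```text
t: 9.7
tool_pos: [0.5512, -0.0999, 0.169]
ee_rot: [-0.034, 0.929, -0.009, 0.369]
ft_force: [-0.2, -0.5, 0.3]
grip_width: -0.0001
```

```bash
python3 -c "
from h import *
from plant import robot
st(robot)"
```

```text
t 9.7 ring-frame mm [-54.1  -1.5 169. ] F [-0.2 -0.5  0.3] q [ 1.19  0.68 -1.22  2.37  2.24  0.51 -0.17]
tool axes in ring frame
 [[-0.725  0.136  0.675]
 [ 0.071  0.99  -0.124]
 [-0.685 -0.042 -0.727]]
```

Call:
arm_command(fingers=[1, 1, 1, 1, 1], dp=[[0.003, 0.002, 0.013], [0.003, 0.002, 0.014], [0.003, 0.002, 0.013], [0.002, 0.002, 0.013], [0, 0, 0]], rot=[[0, 0, 0], [0, 0, 0], [0, 0, 0], [0, 0, 0], [0, 0, 0]])

```text
t: 10.2
tool_pos: [0.5805, -0.0923, 0.1246]
ee_rot: [-0.037, 0.928, -0.013, 0.371]
ft_force: [0.7, -0.1, 0.4]
grip_width: 0.0
```

```bash
python3 -c "
from h import *
from plant import robot
st(robot)
c=robot.capture('side');im=cv2.resize(c['color'][130:250,200:340],None,fx=5,fy=5,interpolation=2)
w=robot.capture('scene');i2=cv2.resize(w['color'][130:270,170:310],(600,600),interpolation=2)
cv2.imwrite('pics/s2.png',cv2.resize(np.hstack([cv2.resize(im,(600,514)),i2[:514]]),(800,343)))
"
```

```text
t 10.2 ring-frame mm [-23.8   0.3 124.6] F [ 0.7 -0.1  0.4] q [ 1.07  0.84 -1.14  2.33  2.33  0.65 -0.18]
tool axes in ring frame
 [[-0.724  0.134  0.676]
 [ 0.063  0.99  -0.129]
 [-0.687 -0.051 -0.725]]
```

View pics/s2.png

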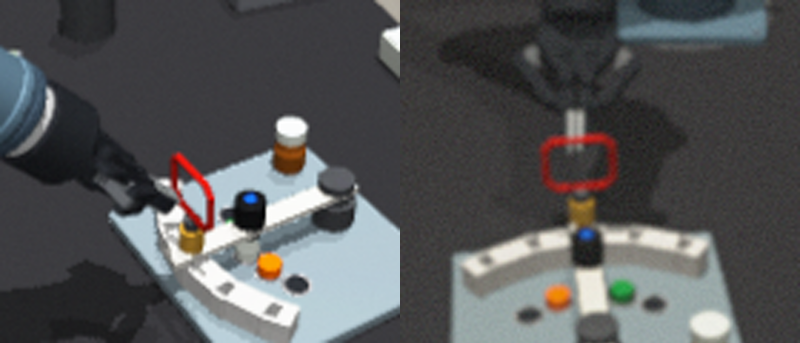

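The side and scene views show the shut tips just on the robot side of the red ring, centred on the eye: ring at about (580,165) and tips at (575,130) in the right panel. Entering horizontally.

Call:
arm_command(fingers=[1, 1, 1, 1, 1], dp=[[-0.005, 0.001, 0.005], [-0.005, 0.001, 0.005], [-0.005, 0.001, 0.005], [-0.004, 0.001, 0.004], [0, 0, 0]], rot=[[0, 0, 0], [0, 0, 0], [0, 0, 0], [0, 0, 0], [0, 0, 0]])

```text
t: 10.8
tool_pos: [0.607, -0.0874, 0.1245]
ee_rot: [-0.035, 0.928, -0.011, 0.371]
ft_force: [0.6, -0.5, -0.2]
grip_width: 0.0001
```

```bash
python3 -c "
from h import *
from plant import robot
st(robot)"
```

```text
t 10.8 ring-frame mm [  3.   -0.  124.5] F [ 0.6 -0.5 -0.2] q [ 1.02  0.85 -1.13  2.27  2.3   0.64 -0.16]
tool axes in ring frame
 [[-0.723  0.136  0.678]
 [ 0.066  0.99  -0.127]
 [-0.688 -0.047 -0.724]]
```

Call:
arm_command(fingers=[1, 1, 1, 1, 1], dp=[[-0.002, 0, -0.002], [-0.002, 0, -0.002], [-0.002, 0, -0.002], [-0.002, 0, -0.002], [0, 0, 0]], rot=[[0, 0, 0], [0, 0, 0], [0, 0, 0], [0, 0, 0], [0, 0, 0]])

```text
t: 11.3
tool_pos: [0.6051, -0.0873, 0.1348]
ee_rot: [-0.035, 0.928, -0.011, 0.37]
ft_force: [-3.7, -1.7, -3.5]
grip_width: 0.0001
```

```bash
cat >> h.py <<'E'
def ringpos(robot,s=None,e=None):
    s=robot.capture("scene");e=robot.capture("side")
    R=mask(s,174,4,(205,150,280,205));Q=mask(e,174,4,(240,150,310,218))
    c=lambda p:(p.min(0)+p.max(0))/2
    # bottom/top rows in scene are the ring's bars
    x,r=tri(ray(s,c(R)),ray(e,c(Q)));print("ring eye",np.round(x,4),np.round(r,4),len(R),len(Q),R.min(0),R.max(0),Q.min(0),Q.max(0));return s,e,x
E
python3 -c "
from h import *
from plant import robot
st(robot);ringpos(robot)"
```

```text
t 11.3 ring-frame mm [  1.2   0.4 134.8] F [-3.7 -1.7 -3.5] q [ 1.03  0.82 -1.13  2.27  2.27  0.62 -0.15]
tool axes in ring frame
 [[-0.724  0.136  0.676]
 [ 0.067  0.99  -0.127]
 [-0.686 -0.047 -0.726]]
ring eye [ 0.6048 -0.0864  0.1338] [0.0007 0.0007] 262 117 [219. 174.] [246. 195.] [260. 181.] [274. 208.]
```

Call:
arm_command(fingers=[1, 1, 1, 1, 1, 1], dp=[[-0.0024, 0, -0.002], [-0.0024, 0, -0.002], [-0.0024, 0, -0.002], [-0.0024, 0, -0.002], [-0.0024, 0, -0.002], [0, 0, 0]], rot=[[0, 0, 0], [0, 0, 0], [0, 0, 0], [0, 0, 0], [0, 0, 0], [0, 0, 0]])

```text
t: 12.0
tool_pos: [0.6052, -0.0863, 0.1489]
ee_rot: [-0.035, 0.929, -0.011, 0.369]
ft_force: [-10.4, -2.6, -5.3]
grip_width: 0.0002
```

```bash
python3 -c "
from h import *
from plant import robot
st(robot);s,e,x=ringpos(robot)
im=cv2.resize(e['color'][130:250,200:340],(600,514),interpolation=2)
i2=cv2.resize(s['color'][130:270,170:310],(600,600),interpolation=2)
cv2.imwrite('pics/s3.png',cv2.resize(np.hstack([im,i2[:514]]),(800,343)))"
```

```text
t 12.0 ring-frame mm [  1.5   1.4 148.9] F [-10.4  -2.6  -5.3] q [ 1.04  0.77 -1.14  2.27  2.22  0.58 -0.14]
tool axes in ring frame
 [[-0.726  0.136  0.674]
 [ 0.068  0.99  -0.127]
 [-0.684 -0.046 -0.728]]
ring eye [ 0.6041 -0.0865  0.1483] [0.0002 0.0002] 267 134 [219. 169.] [246. 190.] [260. 177.] [274. 204.]
```

View pics/s3.png

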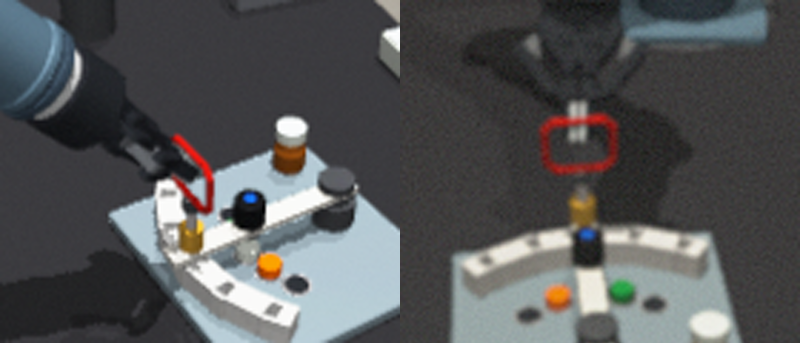

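Ring rose about 21 mm, so the pin is well above the 14 mm needed. The tip is hooked under the top bar, centred at (578,120) in the right panel. Swinging toward +y, 35 mm first.

Call:
arm_command(fingers=[1, 1, 1, 1, 1, 1, 1, 1], dp=[[0, 0.005, -0.0004], [0, 0.005, -0.0004], [0, 0.005, -0.0004], [0, 0.005, -0.0004], [0, 0.005, -0.0003], [0, 0.005, -0.0003], [0, 0.005, -0.0003], [0, 0, 0]], rot=[[0, 0, 0], [0, 0, 0], [0, 0, 0], [0, 0, 0], [0, 0, 0], [0, 0, 0], [0, 0, 0], [0, 0, 0]])

```text
t: 12.9
tool_pos: [0.6023, -0.0496, 0.1497]
ee_rot: [-0.036, 0.929, -0.01, 0.369]
ft_force: [-6.4, -0.1, -4.8]
grip_width: 0.0002
```

```bash
python3 -c "
from h import *
from plant import robot
st(robot);s,e,x=ringpos(robot)
v=x[:2]-np.array([.7722,-.0564]);print(np.degrees(np.arctan2(v[1],v[0]))%360-191.1,np.hypot(*v))"
```

```text
t 12.9 ring-frame mm [  5.8  38.  149.7] F [-6.4 -0.1 -4.8] q [ 0.96  0.77 -1.16  2.29  2.2   0.66 -0.19]
tool axes in ring frame
 [[-0.725  0.133  0.675]
 [ 0.066  0.99  -0.124]
 [-0.685 -0.045 -0.727]]
ring eye [ 0.6022 -0.0499  0.1487] [0.0008 0.0008] 275 125 [233. 169.] [259. 190.] [256. 168.] [266. 196.]
-13.30110905369483 0.17014271506571046
```

Call:
arm_command(fingers=[1, 1, 1, 1, 1], dp=[[-0.0003, 0.0033, 0], [-0.0003, 0.0033, 0], [-0.0003, 0.0032, 0], [-0.0003, 0.0032, 0], [0, 0, 0]], rot=[[0, 0, 0], [0, 0, 0], [0, 0, 0], [0, 0, 0], [0, 0, 0]])

```text
t: 13.5
tool_pos: [0.603, -0.0369, 0.1503]
ee_rot: [-0.036, 0.928, -0.01, 0.37]
ft_force: [-5.7, 1.2, -5.8]
grip_width: 0.0
```

```bash
python3 -c "
from h import *
from plant import robot
st(robot);s,e,x=ringpos(robot)
v=x[:2]-np.array([.7722,-.0564]);print(np.degrees(np.arctan2(v[1],v[0]))%360-190.1,np.hypot(*v))"
```

```text
t 13.5 ring-frame mm [  8.9  50.3 150.3] F [-5.7  1.2 -5.8] q [ 0.93  0.77 -1.17  2.29  2.19  0.68 -0.2 ]
tool axes in ring frame
 [[-0.725  0.133  0.676]
 [ 0.066  0.99  -0.124]
 [-0.686 -0.045 -0.726]]
ring eye [ 0.6038 -0.0379  0.1497] [0.0007 0.0007] 275 115 [237. 169.] [264. 190.] [256. 165.] [264. 193.]
-16.379887393453487 0.16946652735853987
```

Call:
arm_command(fingers=[1, 1, 1, 1, 1, 1, 1, 1, 1, 1, 1], dp=[[0.0017, 0.0005, 0.0018], [0.0017, 0.0004, 0.0018], [0.0017, 0.0001, 0.0018], [0.0017, 0.0001, 0.0018], [0.0017, 0.0001, 0.0018], [0.0017, 0.0001, 0.0018], [0.0017, 0.0001, 0.0018], [0.0017, 0.0001, 0.0018], [0.0017, 0.0001, 0.0018], [0.0017, 0.0001, 0.0018], [0, 0, 0]], rot=[[0, 0, 0], [0, 0, 0], [0, 0, 0], [0, 0, 0], [0, 0, 0], [0, 0, 0], [0, 0, 0], [0, 0, 0], [0, 0, 0], [0, 0, 0], [0, 0, 0]])

```text
t: 14.7
tool_pos: [0.6046, -0.0372, 0.1266]
ee_rot: [-0.036, 0.928, -0.011, 0.371]
ft_force: [-3.4, 1.0, -1.9]
grip_width: 0.0001
```

```bash
python3 -c "
from h import *
from plant import robot
st(robot);s,e,x=ringpos(robot)
v=x[:2]-np.array([.7722,-.0564]);print(np.degrees(np.arctan2(v[1],v[0]))%360-190.1,np.hypot(*v))
im=cv2.resize(e['color'][130:250,200:340],(600,514),interpolation=2)
i2=cv2.resize(s['color'][130:270,170:310],(600,600),interpolation=2)
cv2.imwrite('pics/s4.png',cv2.resize(np.hstack([im,i2[:514]]),(800,343)))"
```

```text
t 14.7 ring-frame mm [ 10.4  49.7 126.6] F [-3.4  1.  -1.9] q [ 0.91  0.85 -1.14  2.3   2.27  0.74 -0.23]
tool axes in ring frame
 [[-0.723  0.135  0.678]
 [ 0.066  0.99  -0.126]
 [-0.688 -0.046 -0.724]]
ring eye [ 0.6041 -0.0368  0.1282] [0.0011 0.0011] 269 110 [238. 176.] [264. 197.] [256. 172.] [264. 198.]
-16.765580921063645 0.16924598505962177
```

View pics/s4.png

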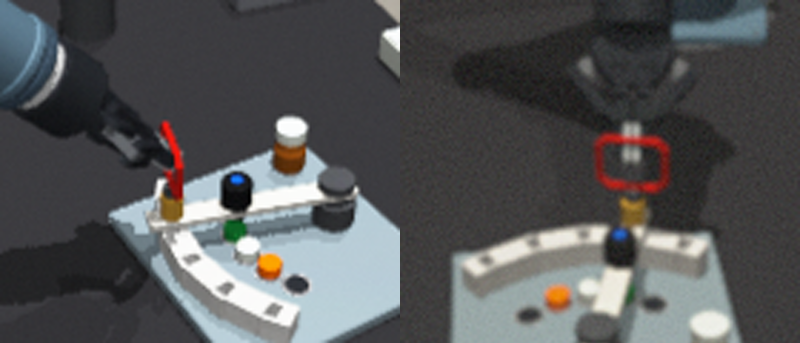

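The side view shows the head over the green sample, with white and orange uncovered in their pockets. The ring is back down at eye z 0.128 versus 0.1275 at the start. Easing off the bar and backing out.

Call:
arm_command(fingers=[1, 1, 1, 1, 1, 1, 1, 1, 1], dp=[[0.0018, 0.0003, 0.0003], [0.0017, 0.0002, 0.0004], [0.007, 0.0016, -0.007], [0.007, 0.0016, -0.007], [0.007, 0.0016, -0.007], [0.007, 0.0016, -0.007], [0.007, 0.0016, -0.007], [0.007, 0.0016, -0.007], [0, 0, 0]], rot=[[0, 0, 0], [0, 0, 0], [0, 0, 0], [0, 0, 0], [0, 0, 0], [0, 0, 0], [0, 0, 0], [0, 0, 0], [0, 0, 0]])

```text
t: 15.7
tool_pos: [0.558, -0.0322, 0.126]
ee_rot: [-0.036, 0.93, -0.009, 0.366]
ft_force: [-0.5, 0.6, 0.1]
grip_width: -0.0
```

```bash
python3 -c "
from h import *
from plant import robot
st(robot);s,e,x=ringpos(robot)
v=x[:2]-np.array([.7722,-.0564]);print(np.degrees(np.arctan2(v[1],v[0]))%360-190.1,np.hypot(*v))
im=cv2.resize(e['color'][130:250,200:340],(600,514),interpolation=2)
i2=cv2.resize(s['color'][130:270,170:310],(600,600),interpolation=2)
cv2.imwrite('pics/s5.png',cv2.resize(np.hstack([im,i2[:514]]),(800,343)))"
```

```text
t 15.7 ring-frame mm [-34.4  63.6 126. ] F [-0.5  0.6  0.1] q [ 1.    0.91 -1.27  2.4   2.24  0.85 -0.19]
tool axes in ring frame
 [[-0.73   0.133  0.671]
 [ 0.069  0.99  -0.122]
 [-0.68  -0.043 -0.732]]
ring eye [ 0.6041 -0.0368  0.1282] [0.0011 0.0011] 277 148 [238. 176.] [264. 197.] [256. 172.] [264. 198.]
-16.765580921063645 0.16924598505962177
```

View pics/s5.png

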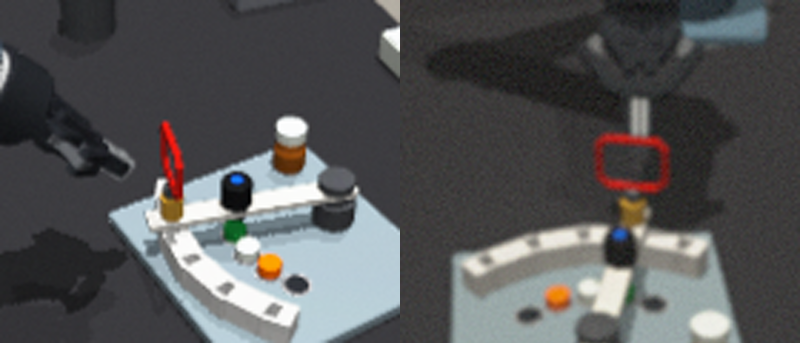

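Call:
arm_command(fingers=[1, 1, 1, 1, 1], dp=[[-0.007, 0, -0.007], [-0.007, 0, -0.007], [0, 0, 0], [0, 0, 0], [0, 0, 0]], rot=[[0, 0.05, 0], [0, 0.05, 0], [0, 0, 0], [0, 0, 0], [0, 0, 0]])

```text
t: 16.3
tool_pos: [0.5585, -0.0318, 0.1446]
ee_rot: [-0.036, 0.947, -0.012, 0.319]
ft_force: [-0.3, 0.2, 0.3]
grip_width: 0.0001
```

```bash
python3 -c "
from h import *
from plant import robot
st(robot);s,e,x=ringpos(robot)
print(robot.finish_job())"
```

```text
t 16.3 ring-frame mm [-33.8  63.9 144.6] F [-0.3  0.2  0.3] q [ 0.98  0.75 -1.25  2.33  1.95  0.69 -0.04]
tool axes in ring frame
 [[-0.794  0.133  0.593]
 [ 0.079  0.99  -0.116]
 [-0.603 -0.046 -0.796]]
ring eye [ 0.6041 -0.0368  0.1282] [0.0011 0.0011] 285 149 [238. 176.] [264. 197.] [256. 172.] [264. 198.]
the job is handed in; nothing more can be done
None
```

The reader's head is over the green sample and the pin is down in the next hole. I handed the job in at about 16.4 s of the 48 s allowed. With the fingers shut, I hooked the tip under the ring's top bar, lifted the pin about 21 mm and swung the arm one hole toward green. I then lowered the pin into the hole and backed out.

**Last checks:**
- **Swing:** the arm measured about -16.8°, against a nominal -17°.
- **Pin:** the ring eye was at 0.128 m, against 0.1275 m at the start, so the pin is home. It would read about 0.142 m if it were resting on the rail.
- **Stability:** the ring position did not change between the readings taken after the tool withdrew, and the tool is about 45 mm clear with no contact force.
- **Other things:** the last picture, a close-up of the reader, shows the orange and white samples and the jar in place, with the head over green. I did not re-check the calculator, mouse, pen cup or wash bottle; the tool's path never came near them.
- **Force:** the highest reading I saw was about 12 N, while hooked. Readings came only at the end of each move.

**What went wrong:** my first two tilted approaches ran joints 5 and 6 to their limits before any contact, so I backed out and changed the wrist configuration. When backing out at the end, joints 3 and 4 read at their limits (-1.27 and 2.40 to two decimals). I moved them back inside before handing in.

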